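Lock a strainer cover and snap its retaining ring on

TASK

Close the small strainer on the bench: push its spring-loaded cover fully down, twist it clockwise (seen from above) as far as it goes, about a quarter turn, and let go so that its lugs rise into their pockets. Then take the steel snap ring by its two upright eyes, pinch them together so that the ring spreads, bring it down over the spindle until it lies on the cover, and let it contract into the spindle's groove. Leave the sample pot, the padlock and the thermometer where they are.

Things in the scene. Friction and masses are not known exactly. Their poses are not given: they have to be found in the camera images.
- strainer: round stainless strainer housing, 108 mm across, 45 mm high to its rim, fixed to the bench, with a short pipe stub on its side; origin: centre of its underside, z up along the spindle. Two bayonet slots in the rim, at its +x and -x side. The collar and lugs of the black cover sit in it, and a fixed upright steel spindle, 30 mm across, comes up through the cover
- spindle_tip (a point): top of the fixed spindle, on its axis, 109 mm above the bench. From here down: a cone from 18 to 30 mm across (9 mm high), a 30 mm shoulder (5 mm high), then the groove
- groove (a point): lower edge of the spindle's groove, on the spindle axis, 86 mm above the bench; does not move with the cover. The groove is 23 mm across and 9 mm high, under the 30 mm shoulder. Until the cover is locked the cover hides all but 3 mm of it, too little for the ring; once locked, the cover's top is level with this point
- cover_top (a point): centre of the cover's top face, on the spindle axis; moves with the cover. Height above the bench: 92 mm up (start), 86 mm locked, 82 mm fully down. The cover is a black knurled knob: from this point 32 mm down a grip cylinder 54 mm across, which can be gripped at any yaw, then a collar 66 mm across, 6 mm high, on which fingertips can bear
- cover_lug (a point): outer end, upper face, of one of the cover's two opposite black lugs (12 mm wide, reaching 60 mm from the axis); 56 mm from the axis, 51 mm below the cover's top
- cover_press (a joint): how far the cover is pushed down, m: 0 up (start), 0.010 fully down (takes 6 to 14 N). The lugs pass under the rim only when it is pushed in more than 0.008; in the locked pockets it springs back up to about 0.006
- cover_turn (a joint): how far the cover is turned clockwise seen from above, rad: 0 unlocked (start, lugs in the slots), 1.33 hard stop; the locked pockets take the lugs from about 1.25 on. It turns lightly (under 0.3 Nm) while pushed down
- snap_ring: steel snap ring, lying flat, 5 mm thick, about 50 mm across, 70 g; origin: centre of the ring on its underside, z up. Two sprung arms pivot on a boss at x = +26 mm, run round either side, cross in front at -x and end in two upright eyes (see the eye points). Pinching the eyes together along y spreads the ring
- ring_center (a point): centre of the snap ring on its underside (origin of snap_ring). The inner lobes leave 22 mm round this point at rest, 35 mm when the ring is fully spread
- eye_a_tip (a point): point on the eye tab on the ring's -y side, 24 mm above the ring's underside. Each eye is an upright flat tab 10 mm long, 4 mm thick, 33 mm tall with a small hole at the top. At rest this point is at x = -29, y = -24 mm in the ring's frame (eyes 55 mm over their outer sides); fully spread at x = -34, y = -6.5 mm (17 mm over the outer sides, tabs parallel)
- eye_b_tip (a point): the same on the other eye tab, on the ring's +y side: y = +24 mm at rest, +6.5 mm fully spread
- eye_a (a joint): how far the first arm is spread, rad: 0 at rest, 0.30 at the hard stop (takes 4 to 8 N at the eye; at the stop the eyes can be held firmly, 20 N and more); about 0.03 when seated in the groove, 0.15 if clamped on the full spindle
- eye_b (a joint): the same for the second arm
- sample_pot_0: bystander: sample pot with white lid, 50 mm across, 66 mm high; origin: centre of its underside
- padlock: bystander: lock-out padlock lying flat, 76x38x20 mm; origin: centre of its underside
- thermometer: bystander: white folding food thermometer, 46x152x18 mm, lying flat; origin: centre of its underside
There are look-alikes about, which are no part of the job. Several things have the shape of the snap_ring; the one meant has the colours described above. Several things look just like the strainer: the one meant starts farthest to the robot's right.

How it is judged:
By the outcome, as a careful person would: the job done as asked, in the order asked, and still so for the second after the job is handed in, with the robot touching nothing.
It also fails if it takes over 51 s, if anything falls off the work surface, if the arm or the gripper's body presses on something with over 40 N, if the wrist force passes 120 N, or if a joint passes its speed limit or range.

ROBOT

A 6-joint arm with a two-finger parallel gripper is mounted at the origin on a cart in front of the work surface, level with it; the furniture and walls round the work are solid. World frame = base frame: x ahead of the robot, y to its left, z up, the work surface at z = 0. Lengths are in m, angles in rad, forces in N, time in s.
With the tool pointing down it reaches from about 0.4 to 0.825 m from the base axis. Payload 7 kg.
Tool frame: the origin (TCP) lies midway between the tips of the shut fingers; the grasp point (between the pads) lies 19 mm behind it; z points along the fingers, x is the direction in which the jaws open and shut, and the axes are right-handed (so a half turn about z gives the same grasp; the last joint's range is limited). The gripper opens to 88 mm and grips with 3 to 60 N. Pads are 19 mm wide; open, the fingers measure 130 mm over their backs; the gripper's body (78 mm by 193 mm) begins 47 mm behind the grasp point.
Start: joints at [-0.944, 0.359, 0.012, 0, -1.224, -0.288], TCP at [0.224, -0.637, 0.227] pointing down, gripper open.
Joint ranges: [-3.07, 3.07], [-1.43, 2.12], [-1.02, 1.25], [-3.03, 1.67], [-3.05, -0], [-3.03, 3.03]. Speed limits (rad/s): [2.39, 2.39, 3.01, 3.14, 3.14, 3.14].

INTERFACE

Orientations are given as [roll, pitch, yaw] about the fixed x, y, z axes, in that order (R = Rz(yaw) Ry(pitch) Rx(roll)).
In Python, from station import arm, grab_frame, camera_params gives the robot as it stands.
- The arm moves only by the shell command python3 -m handwheel 'ROWS' [FORCE]. ROWS is JSON, a list that holds one entry, the list of rows, each a list of 5 numbers: the finger opening in m, from 0 to 0.0876, then the shift along the tool's x, y, z in m, then the turn about the tool's z in degrees. A call has 1 to 20 rows; each row is the pose to reach, as a shift and turn from the pose measured when the call began, along the tool's axes at that moment; what a row does not reach only later rows make up. A row lasts 1/12 s, in which the tool goes at most 41.7 mm and 7.16 degrees, less where a joint would pass 70% of its speed; a pose out of reach is approached as far as the arm can. A call with a gripper value outside its range is refused whole. The fingers move at their own pace and stop on an object; FORCE is the grip in N (left out, the last holds). Time passes only in rows, so rows that repeat a pose let the fingers close. It gives the time, the measured TCP pose, the force and the opening at its end, in the units of the state.
- arm.get_state(): the state, without advancing time (a new reading comes with each control period).
- grab_frame(name): name is "scene" or "top" or "wrist"; returns the picture (384x512x3 uint8, blue, green, red); there is no depth.
- camera_params(name): a dict with "intrinsics" (3x3 intrinsics, pixels), "k1" (the pictures are not rectified: a ray, as slopes to the right and down, at radius r is drawn at 1 + k1 r^2 times it, then the intrinsics apply), "R" (3x3) and "t" (3): a world point X has camera coordinates R X + t; the wrist camera has in their place "tool_from_camera" (4x4, takes a point from camera to tool coordinates, whose origin is the TCP and whose axes are the tool frame's). Camera axes: x right, y down, z forward; pixel columns grow to the right and rows downward; lengths in m; the calibration is good to about 2 mm. A picture is of the moment at which its call begins: read the wrist's pose just before it. camera_params takes no time and is no camera call.
- arm.job_done(): hands the job in, once; it reports no verdict.
The state is a dict: "t": time; "q": joint angles; "qd": joint speeds; "joint_efforts": joint torques, N m; "eef_pos": TCP position; "ee_rot": TCP orientation; "force": force on the tool from outside, world axes, zero at the start; "moment": the same for the moment, N m; "width": finger opening in m.
Only numpy, scipy, OpenCV 4.12 (cv2) and the standard library are available. Lean on these libraries where they do the work, as an engineer would, in place of code of your own. Each camera call takes 0.05 s, during which the arm holds its last target.

## Working session

There is one attempt and no reset: what is moved stays moved. The work goes in short steps, Python scripts to look and compute and a shell command to move; the robot and the scene stay as the last step left them, time stands still between calls to the robot, and variables do not carry over. Pictures are saved under pics/ and viewed, and the job is handed in when it is done.

```bash
mkdir -p pics; ls; python3 - <<'E'
from station import arm, grab_frame, camera_params
import cv2,json
s=arm.get_state();print(s)
for n in("scene","top","wrist"):
    cv2.imwrite(f"pics/{n}0.png",grab_frame(n)); print(n,camera_params(n))
E
```

```text
pics
{'t': 0.0, 'q': array([-9.43892162e-01,  3.59421295e-01,  1.10696832e-02, -3.27572792e-04,
       -1.22408666e+00, -2.88074086e-01]), 'qd': array([ 0.00087971, -0.00111216, -0.00121203, -0.00123285, -0.00102054,
       -0.00095552]), 'joint_efforts': array([-3.11994211e-05, -5.82718170e+01,  2.93067813e+01,  6.99763834e+00,
        6.82072263e-03, -1.55803073e-04]), 'eef_pos': array([ 0.22415461, -0.63618968,  0.22560921]), 'ee_rot': array([-3.14142137e+00, -1.66177377e-03,  1.90951470e+00]), 'force': array([-0.61374035, -0.21047915,  0.03298327]), 'moment': array([-0.00091405, -0.03917046,  0.03589336]), 'width': 0.08757749764304942}
scene {'intrinsics': array([[357.60670797,   0.        , 253.04652087],
       [  0.        , 357.60670797, 185.31162419],
       [  0.        ,   0.        ,   1.        ]]), 'k1': -0.06985860978371693, 'R': array([[-0.74520036, -0.66663363, -0.01661399],
       [-0.48738831,  0.5614957 , -0.66871161],
       [ 0.45511433, -0.49022667, -0.74333624]]), 't': array([0.41038193, 0.35026174, 0.8054563 ])}
top {'intrinsics': array([[383.47330721,   0.  
[... 225 characters left out ...]
43, -0.02957864, -0.05086487],
       [ 0.05180469, -0.031926  , -0.99814678]]), 't': array([-0.03997529,  0.58591607,  1.13474   ])}
wrist {'intrinsics': array([[303.33728957,   0.        , 257.74225799],
       [  0.        , 303.33728957, 191.43022227],
       [  0.        ,   0.        ,   1.        ]]), 'k1': -0.007706643604648292, 'tool_from_camera': array([[ 9.99999548e-01,  8.78404891e-05,  9.46700548e-04,
         4.98653404e-04],
       [-3.47803711e-04,  9.60504668e-01,  2.78263654e-01,
        -7.47495279e-02],
       [-8.84867481e-04, -2.78263858e-01,  9.60504265e-01,
        -1.58471332e-01],
       [ 0.00000000e+00,  0.00000000e+00,  0.00000000e+00,
         1.00000000e+00]])}
```

View pics/scene0.png

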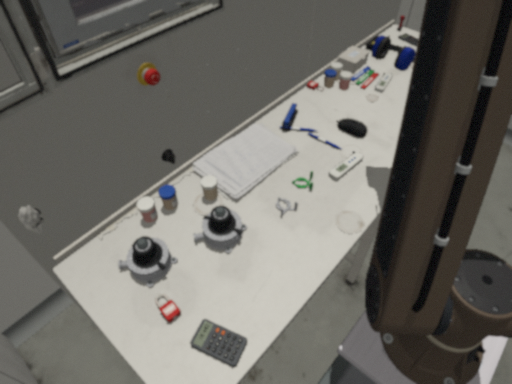

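View pics/top0.png

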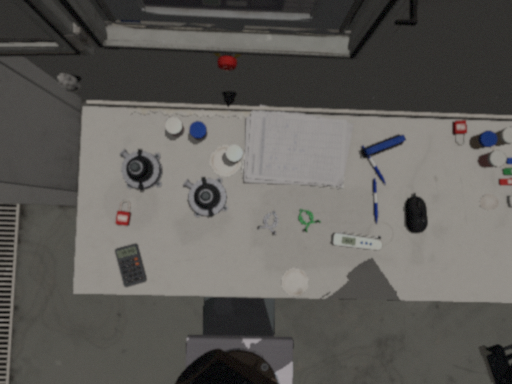

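View pics/wrist0.png

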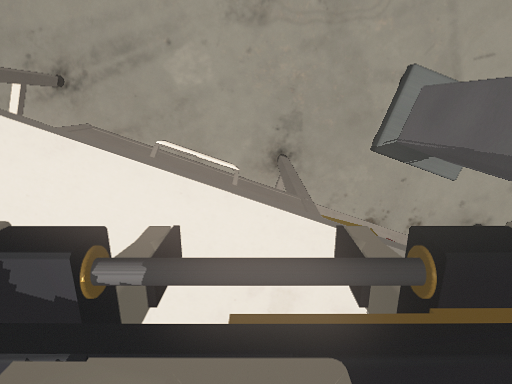

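```bash
python3 - <<'E'
import cv2
a=cv2.imread("pics/top0.png");b=cv2.imread("pics/scene0.png")
cv2.imwrite("pics/c1.png",cv2.resize(a[130:260,100:340],None,fx=3.3,fy=3.3,interpolation=cv2.INTER_CUBIC))
cv2.imwrite("pics/c2.png",cv2.resize(b[160:300,110:330],None,fx=3.5,fy=3.5,interpolation=cv2.INTER_CUBIC))
cv2.imwrite("pics/c3.png",cv2.resize(b[10:160,270:430],None,fx=3.5,fy=3.5,interpolation=cv2.INTER_CUBIC))
E
```

```text
(no output)
```

View pics/c1.png

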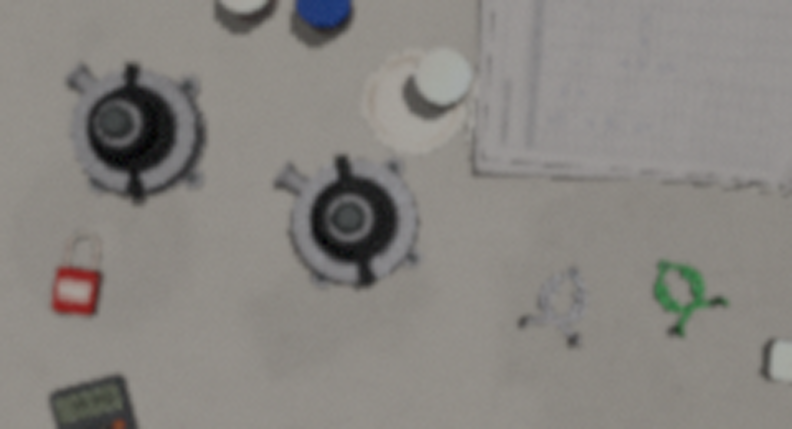

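View pics/c2.png

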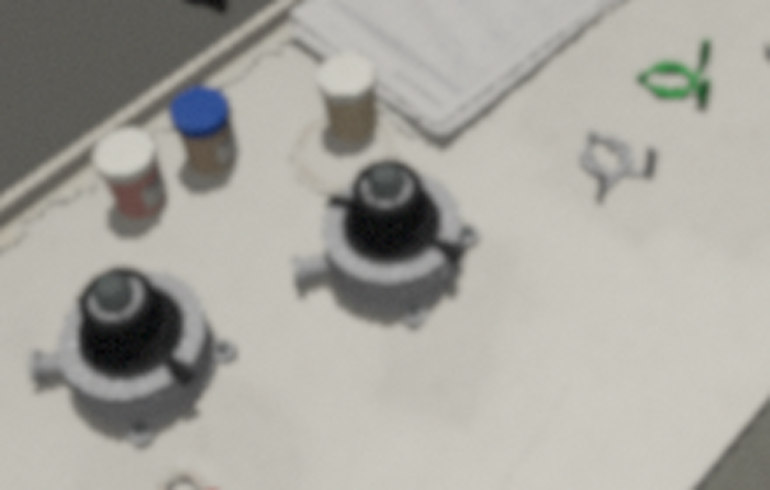

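View pics/c3.png

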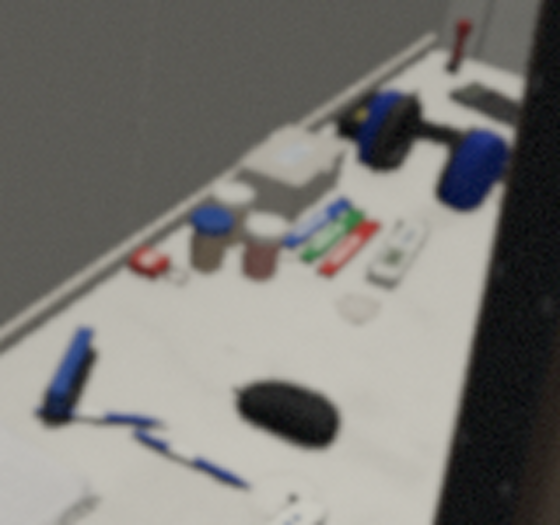

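```bash
cat > h.py <<'E'
import numpy as np, cv2
from scipy.spatial.transform import Rotation as Ro
from station import arm, grab_frame, camera_params
def ray(name,uv,st=None):
    p=camera_params(name);K=p["intrinsics"]
    xd=(np.array(uv,float)-[K[0,2],K[1,2]])/K[0,0]
    r=np.linalg.norm(xd);ru=r
    for _ in range(20): ru=r/(1+p["k1"]*ru*ru)
    x=xd*(ru/r if r>0 else 1); d=np.array([x[0],x[1],1.])
    if name=="wrist":
        T=p["tool_from_camera"];R=Ro.from_euler('xyz',st["ee_rot"]).as_matrix()
        o=st["eef_pos"]+R@T[:3,3]; d=R@T[:3,:3]@d
    else:
        o=-p["R"].T@p["t"]; d=p["R"].T@d
    return o,d/np.linalg.norm(d)
def plane(name,uv,z,st=None):
    o,d=ray(name,uv,st);return o+d*(z-o[2])/d[2]
def proj(name,X,st=None):
    p=camera_params(name);K=p["intrinsics"]
    if name=="wrist":
        T=p["tool_from_camera"];R=Ro.from_euler('xyz',st["ee_rot"]).as_matrix()
        c=T[:3,:3].T@(R.T@(np.array(X)-st["eef_pos"])-T[:3,3])
    else: c=p["R"]@np.array(X)+p["t"]
    x=c[:2]/c[2];x=x*(1+p["k1"]*(x@x));return K[0,0]*x+[K[0,2],K[1,2]]
def tri(rs):
    A=0;b=0
    for o,d in rs:
        P=np.eye(3)-np.outer(d,d);A=A+P;b=b+P@o
    X=np.linalg.solve(A,b);return X,[np.linalg.norm((np.eye(3)-np.outer(d,d))@(X-o)) for o,d in rs]
def totool(X,st): # shift in tool axes from current TCP
    R=Ro.from_euler('xyz',st["ee_rot"]).as_matrix();return R.T@(np.array(X)-st["eef_pos"])
E
python3 - <<'E'
from h import *
np.set_printoptions(precision=4,suppress=True)
t1=(205.8,195.5);t2=(220.6,210.9)
print("tip tri",tri([ray("top",t1),ray("scene",t2)]),plane("top",t1,.109),plane("scene",t2,.109))
c=lambda x,y:(x/3.3+100,y/3.3+130)
for n,p,z in[("lug1",c(342,165),.041),("lug2",c(367,278),.041),("eyeA",c(523,322),.033),("eyeB",c(573,341),.033),("ringc",c(562,298),.003),("boss",c(573,270),.003),("padlock",c(76,285),.02)]: print(n,plane("top",p,z))
c=lambda x,y:(x/3.5+110,y/3.5+160)
for n,p,z in[("eye l bottom",c(602,200),.0),("eye r top",c(652,152),.033),("ring c",c(608,158),.003)]: print(n,plane("scene",p,z))
s=arm.get_state();print(s["eef_pos"],totool([.5,.0,.4],s))
E
```

```text
tip tri (array([0.5693, 0.1054, 0.0965]), [np.float64(0.00019804085872655034), np.float64(0.00019804085872662284)]) [0.5689 0.1044 0.109 ] [0.5614 0.1114 0.109 ]
lug1 [0.6168 0.1181 0.041 ]
lug2 [0.5174 0.0927 0.041 ]
eyeA [ 0.4821 -0.0466  0.033 ]
eyeB [ 0.4664 -0.0917  0.033 ]
ringc [ 0.5037 -0.0835  0.003 ]
boss [ 0.5296 -0.0929  0.003 ]
padlock [0.5039 0.3526 0.02  ]
eye l bottom [ 0.4768 -0.0443  0.    ]
eye r top [ 0.4621 -0.0898  0.033 ]
ring c [ 0.4996 -0.0808  0.003 ]
[ 0.2242 -0.6363  0.2258] [ 0.5087  0.4716 -0.1736]
```

```bash
python3 - <<'E'
from h import *
np.set_printoptions(precision=4,suppress=True)
s=arm.get_state();print(totool([.567,.107,.25],s))
E
```

```text
[ 0.5872  0.5703 -0.0235]
```

```bash
python3 -m handwheel '[[[0.0876,0.03,0.029,-0.024,-4],[0.0876,0.06,0.058,-0.024,-8],[0.0876,0.09,0.087,-0.024,-12],[0.0876,0.12,0.116,-0.024,-16],[0.0876,0.15,0.145,-0.024,-20],[0.0876,0.18,0.174,-0.024,-24],[0.0876,0.21,0.203,-0.024,-28],[0.0876,0.24,0.232,-0.024,-32],[0.0876,0.27,0.261,-0.024,-36],[0.0876,0.30,0.29,-0.024,-40],[0.0876,0.33,0.32,-0.024,-44],[0.0876,0.36,0.35,-0.024,-48],[0.0876,0.39,0.38,-0.024,-52],[0.0876,0.42,0.41,-0.024,-57],[0.0876,0.45,0.44,-0.024,-62],[0.0876,0.48,0.47,-0.024,-67],[0.0876,0.51,0.5,-0.024,-72],[0.0876,0.54,0.53,-0.024,-77],[0.0876,0.57,0.555,-0.024,-81],[0.0876,0.587,0.57,-0.024,-81]]]' 60
```

```text
t: 1.82
eef_pos: [0.5674, 0.1096, 0.2502]
ee_rot: [3.14, -0.0, -2.954]
force: [0.4, -0.9, -0.1]
width: 0.0876
```

```bash
python3 - <<'E'
from h import *
np.set_printoptions(precision=4,suppress=True)
s=arm.get_state();im=grab_frame("wrist");cv2.imwrite("pics/w1.png",im);print(s["t"],s["eef_pos"],s["ee_rot"],s["q"],s["qd"],s["force"])
print(proj("wrist",[.567,.107,.109],s))
E
```

```text
1.8167 [0.5674 0.1096 0.2502] [ 3.1403 -0.0005 -2.9545] [ 0.5281  0.1855 -0.1707 -0.0014 -1.2147 -0.3405] [ 0.4357  0.3315  0.4089  0.0024 -0.0859 -0.5381] [ 0.3507 -0.9002 -0.1451]
[258.822  177.1302]
```

View pics/w1.png

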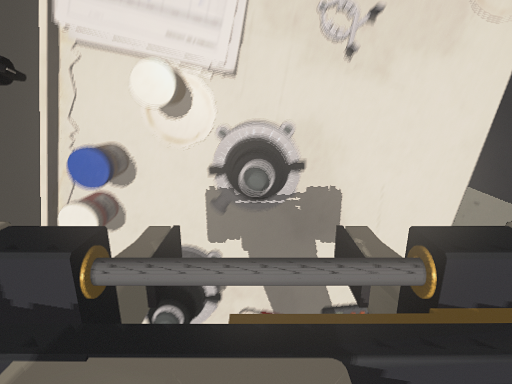

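```bash
python3 - <<'E'
from h import *
np.set_printoptions(precision=4,suppress=True)
s=arm.get_state();im=grab_frame("wrist");cv2.imwrite("pics/w2.png",im);print(s["t"],s["eef_pos"],s["ee_rot"],s["qd"])
cv2.imwrite("pics/w2a.png",cv2.resize(im[110:220,190:320],None,fx=5,fy=5,interpolation=cv2.INTER_CUBIC))
cv2.imwrite("pics/w2b.png",cv2.resize(im[0:80,290:410],None,fx=5,fy=5,interpolation=cv2.INTER_CUBIC))
E
```

```text
1.8667 [0.5694 0.1132 0.2495] [ 3.1401  0.0001 -2.9561] [-0.0496 -0.0327 -0.0664 -0.0026  0.0037  0.0525]
```

View pics/w2a.png

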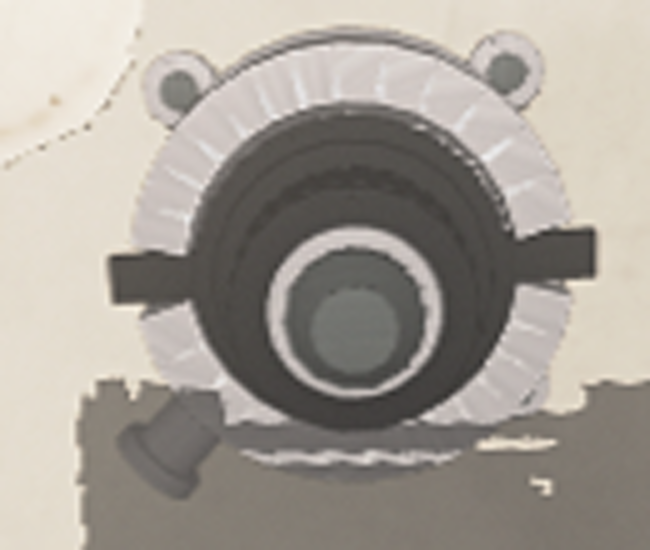

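View pics/w2b.png

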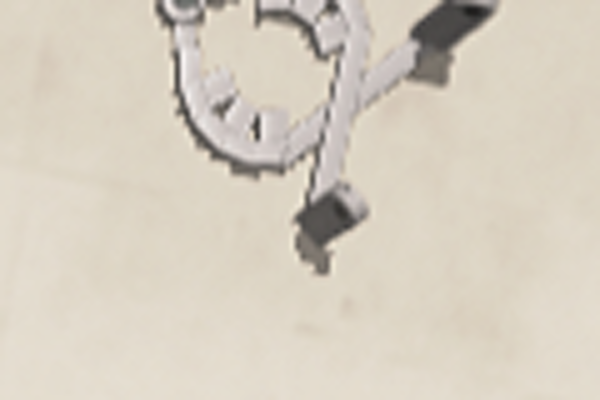

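```bash
python3 - <<'E'
from h import *
np.set_printoptions(precision=4,suppress=True)
s=arm.get_state()
c=lambda x,y:(x/5+190,y/5+110)
tip=plane("wrist",c(354,331),.109,s)
print("tip",tip,"shoulder",plane("wrist",c(354,317),.100,s),"cover",plane("wrist",c(354,311),.092,s))
a,b=plane("wrist",c(110,278),.041,s),plane("wrist",c(597,252),.041,s);print("lugs",a,b,(a+b)/2,np.linalg.norm(a-b))
print(tri([ray("wrist",c(354,331),s),ray("top",(205.8,195.5)),ray("scene",(220.6,210.9))]))
print(s["eef_pos"],s["qd"])
E
```

```text
tip [0.5657 0.1065 0.109 ] shoulder [0.5658 0.1057 0.1   ] cover [0.5656 0.1062 0.092 ]
lugs [0.6235 0.1202 0.041 ] [0.5073 0.0918 0.041 ] [0.5654 0.106  0.041 ] 0.11955594519002857
(array([0.5671, 0.1069, 0.1008]), [np.float64(0.0023450873457103558), np.float64(0.0027734266392878595), np.float64(0.0005976331573234537)])
[0.568  0.1107 0.2493] [-0.0473 -0.0387 -0.0495 -0.0017 -0.0146  0.0339]
```

```bash
python3 - <<'E'
from h import *
np.set_printoptions(precision=4,suppress=True)
s=arm.get_state();print(totool([.566,.106,.064],s))
E
```

```text
[ 0.0026 -0.0044  0.1853]
```

```bash
python3 -m handwheel '[[[0.0876,0.0026,-0.0044,0.03,0],[0.0876,0.0026,-0.0044,0.065,0],[0.0876,0.0026,-0.0044,0.1,0],[0.0876,0.0026,-0.0044,0.135,0],[0.0876,0.0026,-0.0044,0.165,0],[0.0876,0.0026,-0.0044,0.18,0],[0.0876,0.0026,-0.0044,0.1855,0],[0.07,0.0026,-0.0044,0.186,0],[0.04,0.0026,-0.0044,0.186,0],[0.03,0.0026,-0.0044,0.186,0],[0.03,0.0026,-0.0044,0.186,0],[0.03,0.0026,-0.0044,0.186,0],[0.03,0.0026,-0.0044,0.186,0],[0.03,0.0026,-0.0044,0.186,0]]]' 50
```

```text
t: 3.08
eef_pos: [0.5676, 0.1066, 0.0646]
ee_rot: [3.14, 0.002, -2.956]
force: [5.3, 0.0, 2.3]
width: 0.0533
```

```bash
python3 - <<'E'
from h import *
np.set_printoptions(precision=4,suppress=True)
s=arm.get_state();im=grab_frame("wrist");cv2.imwrite("pics/w3.png",im);print(s["t"],s["eef_pos"],s["ee_rot"],s["force"],s["width"])
print(totool([.566,.106,.05],s))
E
```

```text
3.0833 [0.5676 0.1066 0.0646] [ 3.1401  0.0022 -2.9559] [5.3363 0.0276 2.298 ] 0.05325764639859375
[ 0.0017 -0.0003  0.0146]
```

View pics/w3.png

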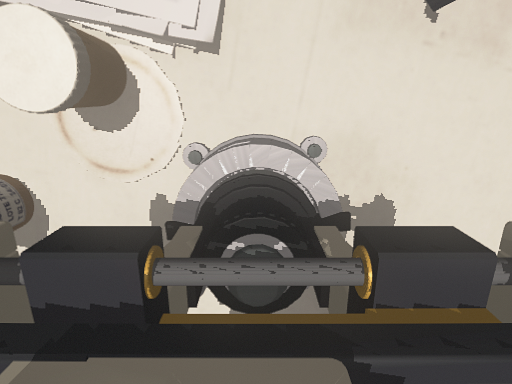

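```bash
python3 -m handwheel '[[[0.03,0,0,0.003,0],[0.03,0,0,0.006,0],[0.03,0,0,0.009,0],[0.03,0,0,0.0115,0],[0.03,0,0,0.0115,0],[0.03,0,0,0.0115,0]]]' 60
```

```text
t: 3.63
eef_pos: [0.5677, 0.1066, 0.0545]
ee_rot: [3.14, 0.003, -2.956]
force: [-2.0, 0.2, 12.5]
width: 0.0533
```

```bash
python3 -m handwheel '[[[0.03,0,0,0.0015,0],[0.03,0,0,0.0025,0],[0.03,0,0,0.0025,0]]]' 60
```

```text
t: 3.88
eef_pos: [0.5678, 0.1065, 0.0543]
ee_rot: [3.141, 0.003, -2.955]
force: [-6.0, 0.6, 22.2]
width: 0.053
```

```bash
python3 -m handwheel '[[[0.03,0,0,0.0018,5],[0.03,0,0,0.0018,10],[0.03,0,0,0.0018,15],[0.03,0,0,0.0018,20],[0.03,0,0,0.0018,25],[0.03,0,0,0.0018,30],[0.03,0,0,0.0018,35],[0.03,0,0,0.0018,40],[0.03,0,0,0.0018,45],[0.03,0,0,0.0018,50],[0.03,0,0,0.0018,55],[0.03,0,0,0.0018,60],[0.03,0,0,0.0018,65],[0.03,0,0,0.0018,69],[0.03,0,0,0.0018,72],[0.03,0,0,0.0018,75],[0.03,0,0,0.0018,78],[0.03,0,0,0.0018,80],[0.03,0,0,0.0018,80]]]' 60
```

```text
t: 5.47
eef_pos: [0.5673, 0.1076, 0.0543]
ee_rot: [3.138, -0.001, 1.934]
force: [-9.9, 5.7, 17.7]
width: 0.0531
```

```bash
python3 - <<'E'
from h import *
np.set_printoptions(precision=4,suppress=True)
s=arm.get_state();im=grab_frame("wrist");cv2.imwrite("pics/w4.png",im);print(s["t"],s["eef_pos"],s["ee_rot"],s["force"],s["moment"],s["width"],s["q"])
y=s["ee_rot"][2];print(np.degrees((-2.955-y)%(2*np.pi)))
E
```

```text
5.4667 [0.5673 0.1076 0.0543] [ 3.1377 -0.0007  1.9339] [-9.9242  5.6868 17.7362] [2.3636 3.5657 1.903 ] 0.053057004550562344 [ 0.526   0.3666 -0.4197 -0.0001 -0.7806 -1.7336]
79.88573363855377
```

View pics/w4.png

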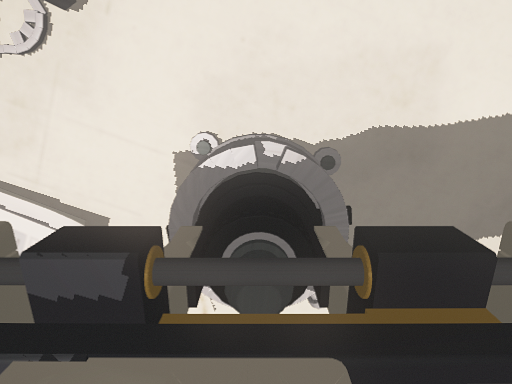

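```bash
python3 -m handwheel '[[[0.03,0,0,0.0005,-1],[0.03,0,0,0.0,-1.5],[0.06,0,0,0,-1.5],[0.08,0,0,0,-1.5],[0.0876,0,0,0,-1.5],[0.0876,0,0,0,-1.5],[0.0876,0,0,0,-1.5],[0.0876,0,0,-0.02,-1.5],[0.0876,0,0,-0.055,-1.5],[0.0876,0,0,-0.09,-1.5],[0.0876,0,0,-0.13,-1.5],[0.0876,0,0,-0.17,-1.5],[0.0876,0,0,-0.19,-1.5],[0.0876,0,0,-0.195,-1.5],[0.0876,0,0,-0.195,-1.5]]]' 60
```

```text
t: 6.77
eef_pos: [0.5673, 0.1076, 0.2513]
ee_rot: [3.134, -0.001, 1.962]
force: [-0.6, -1.2, -0.7]
width: 0.0876
```

```bash
python3 - <<'E'
from h import *
np.set_printoptions(precision=4,suppress=True)
s=arm.get_state();im=grab_frame("wrist");cv2.imwrite("pics/w5.png",im);print(s["t"],s["eef_pos"],s["ee_rot"],s["force"],s["qd"])
cv2.imwrite("pics/w5a.png",cv2.resize(im[110:220,190:320],None,fx=5,fy=5,interpolation=cv2.INTER_CUBIC))
b=grab_frame("scene");cv2.imwrite("pics/s5.png",cv2.resize(b[160:300,130:330],None,fx=4,fy=4,interpolation=cv2.INTER_CUBIC))
E
```

```text
6.7667 [0.5673 0.1076 0.2513] [ 3.1341 -0.001   1.9616] [-0.5618 -1.1886 -0.707 ] [ 0.0002  0.0338 -0.0556 -0.0154  0.0305 -0.0014]
```

View pics/w5.png

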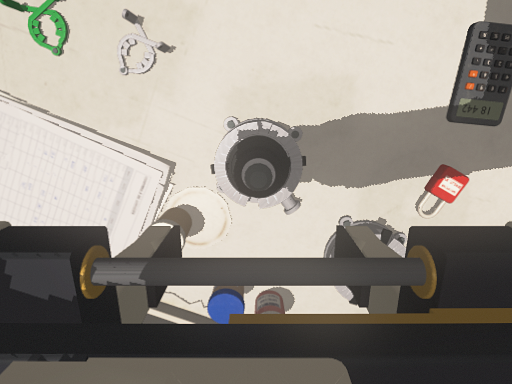

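View pics/w5a.png

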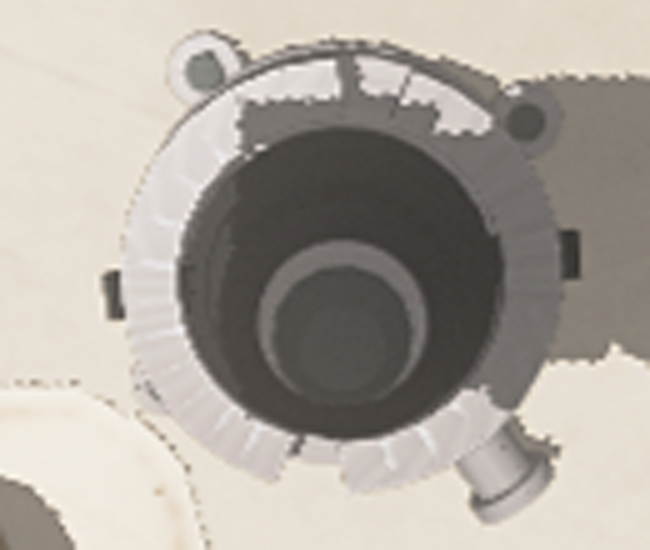

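View pics/s5.png

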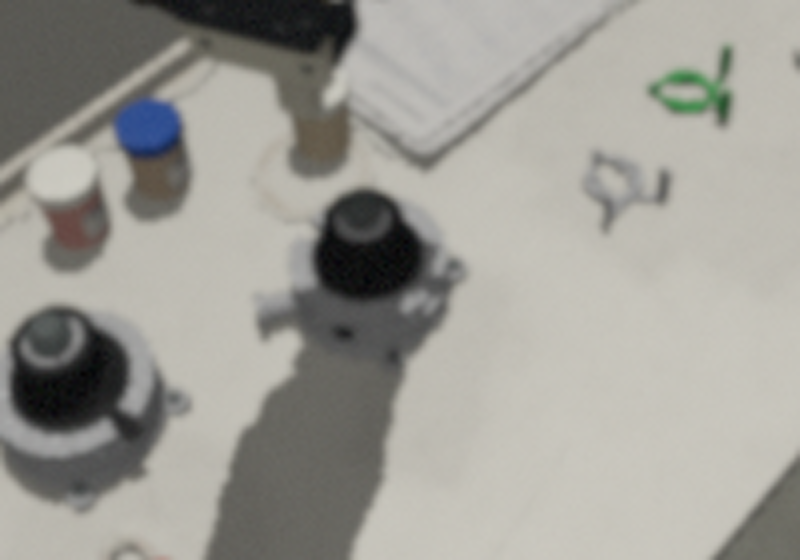

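```bash
python3 - <<'E'
from h import *
np.set_printoptions(precision=4,suppress=True)
s=arm.get_state();im=cv2.imread("pics/w5.png")
cv2.imwrite("pics/w5b.png",cv2.resize(im[0:90,100:190],None,fx=6,fy=6,interpolation=cv2.INTER_CUBIC))
c=lambda x,y:(x/5+190,y/5+110)
print("tip",plane("wrist",c(341,343),.109,s),"sh",plane("wrist",c(341,334),.100,s))
a,b=plane("wrist",c(106,297),.035,s),plane("wrist",c(578,253),.035,s);print("lugs",a,b,(a+b)/2,np.linalg.norm(a-b))
v=a-b;w=np.array([.6235-.5073,.1202-.0918]);print((np.degrees(np.arctan2(w[1],w[0])-np.arctan2(v[1],v[0])))%180)
E
```

```text
tip [0.564  0.1078 0.109 ] sh [0.5642 0.1079 0.1   ]
lugs [0.5922 0.0561 0.035 ] [0.5372 0.1605 0.035 ] [0.5647 0.1083 0.035 ] 0.11799676239111112
75.94973093017488
```

View pics/w5b.png

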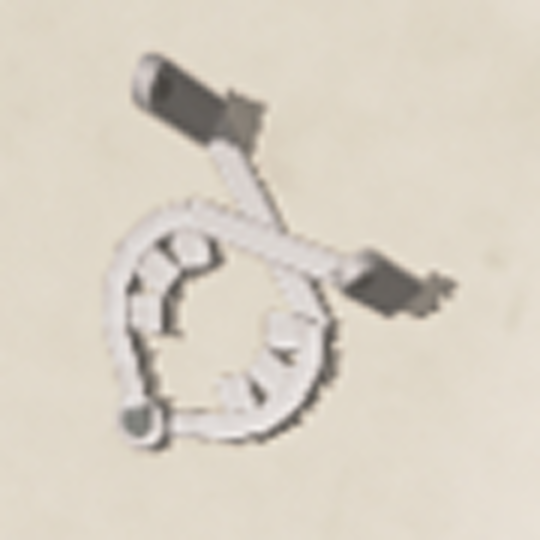

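```bash
python3 - <<'E'
from h import *
np.set_printoptions(precision=4,suppress=True)
s=arm.get_state()
c=lambda x,y:(x/6+100,y/6)
a=plane("wrist",c(150,80),.033,s);b=plane("wrist",c(360,262),.033,s);o=plane("wrist",c(138,418),.006,s)
m=(a+b)/2;d=(o-m)[:2];print(a,b,o,"sep",np.linalg.norm(a-b),"mid",m,"mid-boss",np.linalg.norm(d),"yaw",np.degrees(np.arctan2(d[1],d[0])))
e=(b-a);print("eye dir",np.degrees(np.arctan2(e[1],e[0])))
d/=np.linalg.norm(d);print("center",o[:2]-.026*d, m[:2]+.029*d, s["ee_rot"])
t=np.array([*(m[:2]-.002*d),.15]);print(totool(t,s),t)
E
```

```text
[ 0.4642 -0.0913  0.033 ] [ 0.4788 -0.0466  0.033 ] [ 0.523  -0.0891  0.006 ] sep 0.047081092976246984 mid [ 0.4715 -0.069   0.033 ] mid-boss 0.055268100925713694 yaw -21.41923928290467
eye dir 71.89241150106082
center [ 0.4988 -0.0797] [ 0.4985 -0.0796] [ 3.1392 -0.001   1.9613]
[-0.1256 -0.1561  0.0977] [ 0.4696 -0.0682  0.15  ]
```

```bash
python3 -m handwheel '[[[0.0876,-0.02,-0.025,0.015,6],[0.0876,-0.042,-0.052,0.032,12],[0.0876,-0.063,-0.078,0.049,18],[0.0876,-0.084,-0.105,0.065,24],[0.0876,-0.105,-0.13,0.082,30],[0.0876,-0.12,-0.15,0.094,36],[0.0876,-0.1256,-0.156,0.098,42],[0.0876,-0.1256,-0.156,0.098,42.5],[0.0876,-0.1256,-0.156,0.098,42.5],[0.0876,-0.1256,-0.156,0.098,42.5]]]' 30
```

```text
t: 7.7
eef_pos: [0.4699, -0.068, 0.1492]
ee_rot: [3.141, -0.002, 1.222]
force: [-0.5, 0.4, -0.1]
width: 0.0876
```

```bash
python3 - <<'E'
from h import *
np.set_printoptions(precision=4,suppress=True)
s=arm.get_state();im=grab_frame("wrist");cv2.imwrite("pics/w6.png",im);print(s["t"],s["eef_pos"],s["ee_rot"],s["force"],s["qd"])
cv2.imwrite("pics/w6a.png",cv2.resize(im[130:255,190:330],None,fx=4.7,fy=4.7,interpolation=cv2.INTER_CUBIC))
E
```

```text
7.7 [ 0.4699 -0.068   0.1492] [ 3.1412 -0.0018  1.2223] [-0.5408  0.3945 -0.1021] [ 0.0114 -0.0052  0.0109 -0.0005 -0.0016 -0.0013]
```

View pics/w6.png

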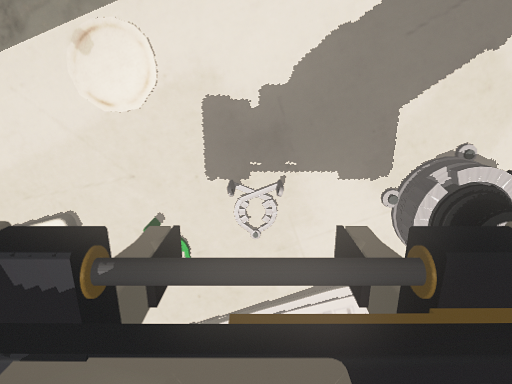

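View pics/w6a.png

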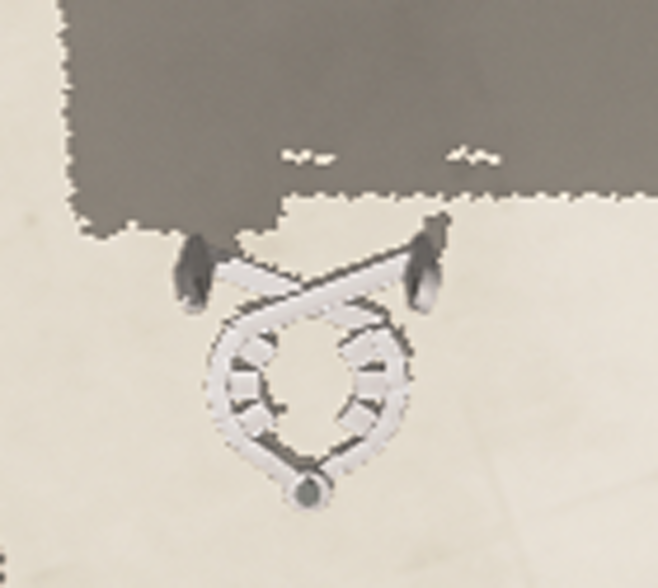

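```bash
python3 - <<'E'
from h import *
np.set_printoptions(precision=4,suppress=True)
s=arm.get_state()
c=lambda x,y:(x/4.7+190,y/4.7+130)
a=plane("wrist",c(189,295),.033,s);b=plane("wrist",c(429,288),.033,s);o=plane("wrist",c(308,490),.006,s)
m=(a+b)/2;d=(o-m)[:2]
print("sep",np.linalg.norm(a-b),"mid-boss",np.linalg.norm(d),"yaw",np.degrees(np.arctan2(d[1],d[0])))
for p in(a,b,m,o):print(p,totool(p,s))
E
```

```text
sep 0.048232234409031516 mid-boss 0.05542084451581125 yaw -20.352535762243374
[ 0.4671 -0.0931  0.033 ] [-0.0252  0.0056  0.1164]
[ 0.4822 -0.0473  0.033 ] [0.023  0.0042 0.1165]
[ 0.4746 -0.0702  0.033 ] [-0.0011  0.0049  0.1165]
[ 0.5266 -0.0895  0.006 ] [-0.0015  0.0603  0.1435]
```

```bash
python3 -m handwheel '[[[0.0876,-0.001,0.004,0.03,0],[0.0876,-0.001,0.004,0.065,0],[0.0876,-0.001,0.004,0.1,0],[0.0876,-0.001,0.004,0.125,0],[0.0876,-0.001,0.004,0.138,0],[0.0876,-0.001,0.004,0.143,0],[0.08,-0.001,0.004,0.143,0],[0.07,-0.001,0.004,0.143,0],[0.06,-0.001,0.004,0.143,0],[0.06,-0.001,0.004,0.143,0]]]' 30
```

```text
t: 8.58
eef_pos: [0.4749, -0.0695, 0.0077]
ee_rot: [3.139, -0.003, 1.223]
force: [0.6, 0.0, 0.5]
width: 0.0663
```

```bash
python3 - <<'E'
from h import *
np.set_printoptions(precision=4,suppress=True)
s=arm.get_state();im=grab_frame("wrist");cv2.imwrite("pics/w7.png",im);print(s["t"],s["eef_pos"],s["ee_rot"],s["force"],s["qd"])
E
```

```text
8.5833 [ 0.4749 -0.0695  0.0077] [ 3.1386 -0.0035  1.2231] [0.6434 0.0282 0.4843] [-0.0017  0.0012 -0.005  -0.0024  0.0048  0.    ]
```

View pics/w7.png

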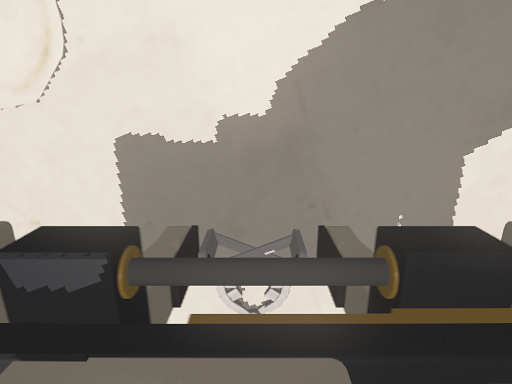

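```bash
python3 - <<'E'
from h import *
np.set_printoptions(precision=1,suppress=True)
s=arm.get_state();R=Ro.from_euler('xyz',s["ee_rot"]).as_matrix()
im=cv2.imread("pics/w7.png")
for p in [(.033,-.0095,0),(.033,.0095,0),(.033,-.0095,-.025),(.033,.0095,-.025),(.025,-.005,-.025),(.025,.005,-.025),(.025,0,-.025),(.025,0,.005)]:
    print(p,proj("wrist",s["eef_pos"]+R@np.array(p),s))
cv2.imwrite("pics/w7a.png",cv2.resize(im[215:320,180:330],None,fx=5,fy=5,interpolation=cv2.INTER_CUBIC))
E
```

```text
(0.033, -0.0095, 0) [315.2 225.3]
(0.033, 0.0095, 0) [313.5 255.7]
(0.033, -0.0095, -0.025) [324.7 245.2]
(0.033, 0.0095, -0.025) [322.4 279.7]
(0.025, -0.005, -0.025) [307.7 253.6]
(0.025, 0.005, -0.025) [306.8 271.8]
(0.025, 0, -0.025) [307.3 262.8]
(0.025, 0, 0.005) [299.2 237.1]
```

View pics/w7a.png

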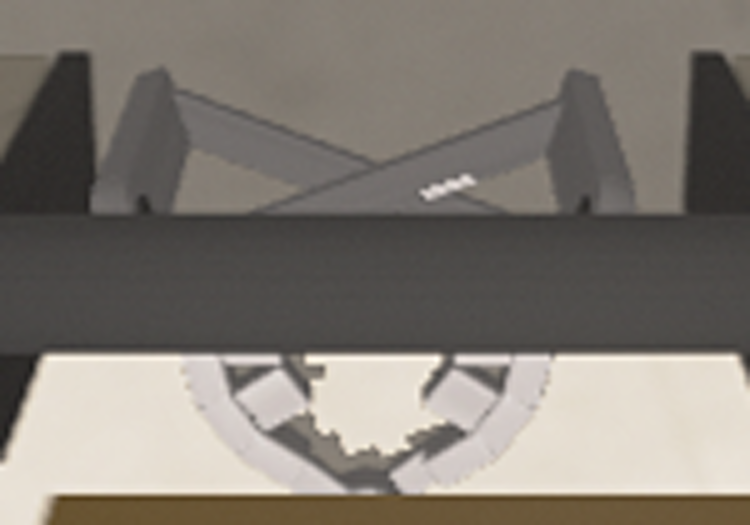

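```bash
python3 -m handwheel '[[[0.05,-0.001,0,0.001,0],[0.045,-0.001,0,0.001,0],[0.04,-0.001,0,0.001,0],[0.034,-0.001,0,0.001,0],[0.028,-0.001,0,0.001,0],[0.022,-0.001,0,0.001,0],[0.016,-0.001,0,0.001,0],[0.01,-0.001,0,0.001,0],[0.006,-0.001,0,0.001,0],[0.006,-0.001,0,0.001,0],[0.006,-0.001,0,0.001,0],[0.006,-0.001,0,0.001,0],[0.006,-0.001,0,0.001,0],[0.006,-0.001,0,0.001,0]]]' 30
```

```text
t: 9.8
eef_pos: [0.4747, -0.0704, 0.0073]
ee_rot: [3.138, -0.004, 1.223]
force: [-2.7, 2.4, 6.9]
width: 0.0155
```

```bash
python3 - <<'E'
from h import *
np.set_printoptions(precision=4,suppress=True)
s=arm.get_state();im=grab_frame("wrist");print(s["t"],s["eef_pos"],s["ee_rot"],s["force"],s["width"])
cv2.imwrite("pics/w8.png",im)
E
```

```text
9.8 [ 0.4747 -0.0704  0.0073] [ 3.1379 -0.0039  1.2231] [-2.7106  2.391   6.9306] 0.01553698105538355
```

View pics/w8.png

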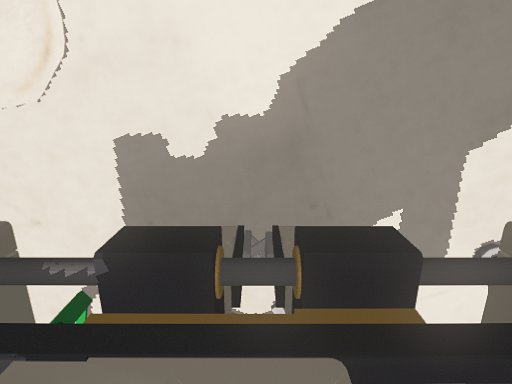

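```bash
python3 -m handwheel '[[[0.006,0,0,0,0],[0.006,0,0,-0.003,0],[0.006,0,0,-0.008,0],[0.006,0,0,-0.02,0],[0.006,0,0,-0.04,0],[0.006,0,0,-0.07,0],[0.006,0,0,-0.1,0],[0.006,0,0,-0.13,0],[0.006,0,0,-0.145,0],[0.006,0,0,-0.15,0],[0.006,0,0,-0.15,0]]]' 40
```

```text
t: 10.77
eef_pos: [0.4746, -0.0706, 0.1588]
ee_rot: [3.135, -0.006, 1.223]
force: [-0.8, -0.1, -1.4]
width: 0.0145
```

```bash
python3 - <<'E'
from h import *
np.set_printoptions(precision=4,suppress=True)
s=arm.get_state();im=grab_frame("wrist");print(s["t"],s["eef_pos"],s["ee_rot"],s["force"],s["width"])
cv2.imwrite("pics/w9.png",im[215:330,180:330].repeat(5,0).repeat(5,1))
b=grab_frame("scene");cv2.imwrite("pics/s9.png",cv2.resize(b[110:270,180:400],None,fx=3.5,fy=3.5,interpolation=cv2.INTER_CUBIC))
b=grab_frame("top");cv2.imwrite("pics/t9.png",cv2.resize(b[150:270,180:340],None,fx=4,fy=4,interpolation=cv2.INTER_CUBIC))
E
```

```text
10.7667 [ 0.4746 -0.0706  0.1588] [ 3.1353 -0.0058  1.223 ] [-0.8312 -0.0826 -1.4326] 0.014498422356273764
```

View pics/w9.png

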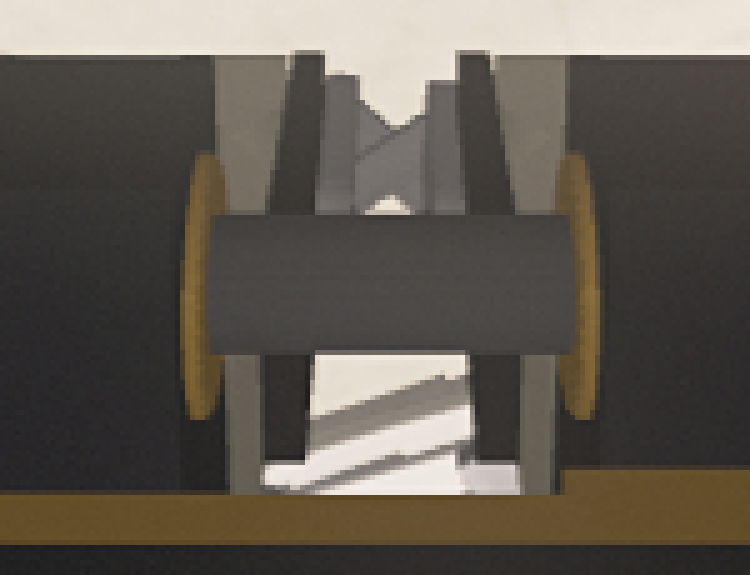

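View pics/s9.png

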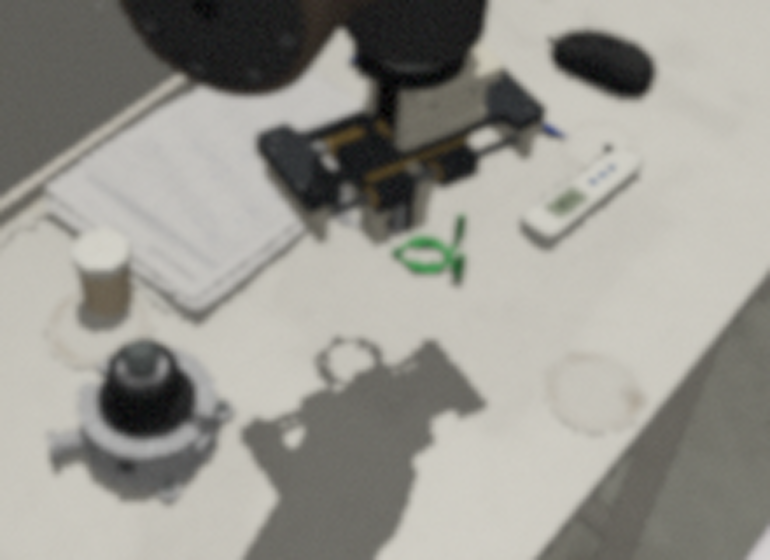

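View pics/t9.png

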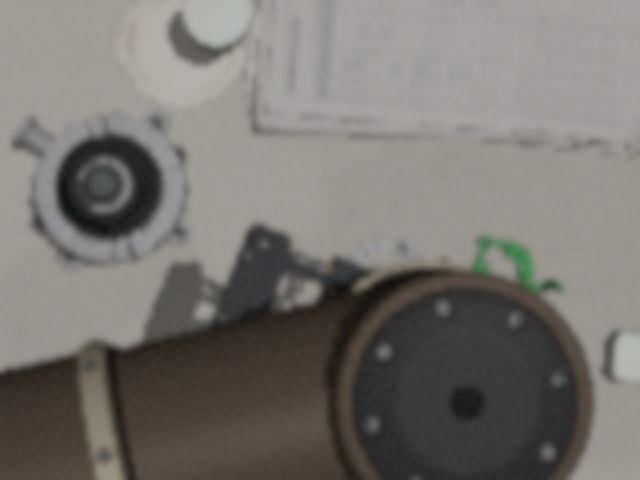

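```bash
python3 - <<'E'
from h import *
np.set_printoptions(precision=4,suppress=True)
s=arm.get_state();print(totool([.5334,.1202,.1588],s), arm.get_state()["q"])
E
```

```text
[ 0.2002 -0.0084 -0.0022] [ 0.2626  0.0931 -0.5112 -0.0018 -0.9633 -2.1804]
```

```bash
python3 -m handwheel '[[[0.006,0.01,0,-0.002,0],[0.006,0.03,-0.001,-0.002,0],[0.006,0.055,-0.002,-0.002,0],[0.006,0.08,-0.003,-0.002,0],[0.006,0.105,-0.004,-0.002,0],[0.006,0.13,-0.005,-0.002,0],[0.006,0.155,-0.006,-0.002,0],[0.006,0.175,-0.008,-0.002,0],[0.006,0.19,-0.008,-0.002,0],[0.006,0.198,-0.008,-0.002,0],[0.006,0.2002,-0.0084,-0.002,0],[0.006,0.2002,-0.0084,-0.002,0],[0.006,0.2002,-0.0084,-0.002,0]]]' 40
```

```text
t: 12.0
eef_pos: [0.533, 0.1195, 0.1583]
ee_rot: [3.14, -0.002, 1.222]
force: [-1.4, -0.3, -1.3]
width: 0.0144
```

```bash
python3 - <<'E'
from h import *
np.set_printoptions(precision=4,suppress=True)
s=arm.get_state();im=grab_frame("wrist");print(s["t"],s["eef_pos"],s["ee_rot"],s["force"],s["width"],s["q"])
cv2.imwrite("pics/w10.png",im[215:330,180:330].repeat(5,0).repeat(5,1))
b=grab_frame("scene");cv2.imwrite("pics/s10.png",cv2.resize(b[120:270,150:310],None,fx=4.8,fy=4,interpolation=cv2.INTER_CUBIC))
b=grab_frame("top");cv2.imwrite("pics/t10.png",cv2.resize(b[150:250,150:270],None,fx=5,fy=5,interpolation=cv2.INTER_CUBIC))
E
```

```text
12.0 [0.533  0.1195 0.1583] [ 3.1405 -0.0024  1.2223] [-1.4083 -0.3172 -1.2862] 0.014417833583304453 [ 0.5789  0.2029 -0.3707 -0.0006 -0.9946 -2.4979]
```

View pics/w10.png

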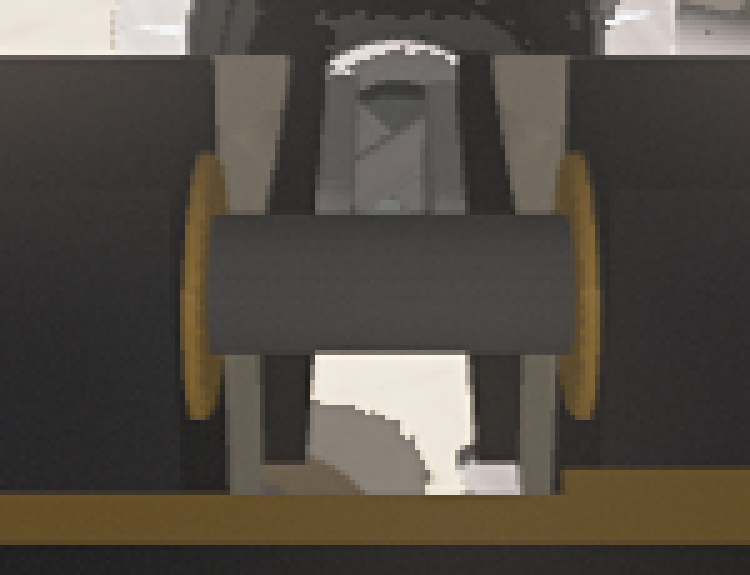

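View pics/s10.png

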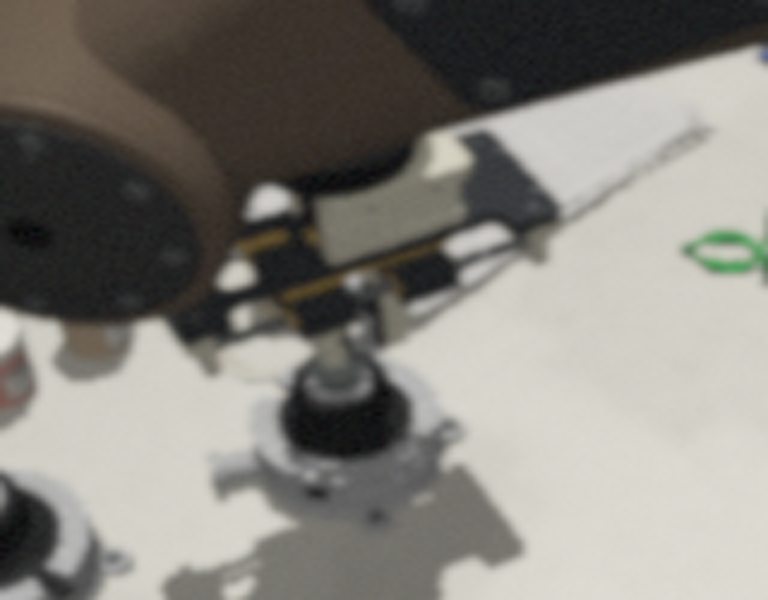

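View pics/t10.png

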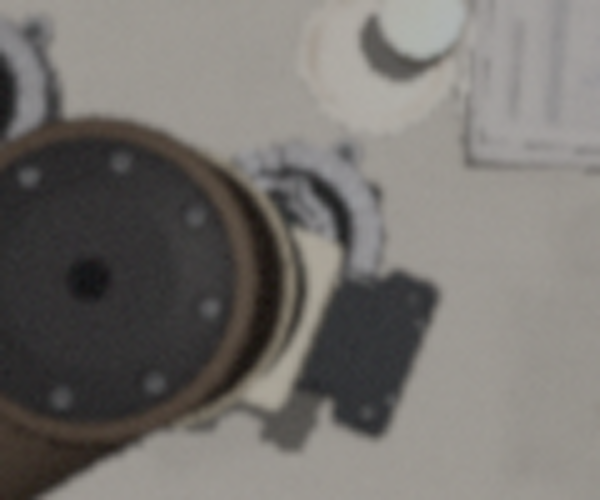

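```bash
python3 - <<'E'
from h import *
np.set_printoptions(precision=4,suppress=True)
s=arm.get_state()
R=Ro.from_euler('xyz',s["ee_rot"]).as_matrix()
# annulus radius from w2 pose (stationary)
s2=dict(eef_pos=np.array([.5685,.112,.2494]),ee_rot=np.array([3.1401,0,-2.956]))
c=lambda x,y:(x/5+190,y/5+110)
p=[plane("wrist",c(267,311),.092,s2),plane("wrist",c(442,311),.092,s2),plane("wrist",c(354,226),.092,s2),plane("wrist",c(354,397),.092,s2)]
print(np.linalg.norm(p[0]-p[1]),np.linalg.norm(p[2]-p[3]))
q=plane("wrist",(259,223.2),.086,s);print("near edge tool",totool(q,s))
print("spindle tip expected px",proj("wrist",[.5677,.1078,.109],s),proj("wrist",[.5677,.1078,.086],s))
a=np.array([.5677,.1078,.086])-R[:,1]*.018;a[2]=.086;print(proj("wrist",a,s))
print("axis in tool",totool([.5677,.1078,.086],s))
# tip cone front edge: dark arc at crop (392,85): spindle edge?
E
```

```text
0.037256168169748104 0.0372417723551415
near edge tool [0.0018 0.0188 0.0728]
spindle tip expected px [257.7708 255.97  ] [257.6432 242.6534]
[257.6489 222.5659]
axis in tool [0.0007 0.0362 0.0728]
```

```bash
python3 -m handwheel '[[[0.006,0.0005,0.0005,0.01,0],[0.006,0.0005,0.0005,0.022,0],[0.006,0.0005,0.0005,0.033,0],[0.006,0.0005,0.0005,0.04,0],[0.006,0.0005,0.0005,0.044,0],[0.006,0.0005,0.0005,0.048,0],[0.006,0.0005,0.0005,0.050,0],[0.006,0.0005,0.0005,0.050,0]]]' 40
```

```text
t: 12.82
eef_pos: [0.534, 0.1197, 0.1085]
ee_rot: [3.14, -0.003, 1.222]
force: [0.5, 0.6, -0.4]
width: 0.0144
```

```bash
python3 - <<'E'
from h import *
np.set_printoptions(precision=4,suppress=True)
s=arm.get_state();im=grab_frame("wrist");print(s["t"],s["eef_pos"],s["ee_rot"],s["force"],s["moment"],s["width"])
cv2.imwrite("pics/w11.png",im[215:330,180:330].repeat(5,0).repeat(5,1))
b=grab_frame("scene");cv2.imwrite("pics/s11.png",cv2.resize(b[170:250,180:270],None,fx=7,fy=7,interpolation=cv2.INTER_CUBIC))
E
```

```text
12.8167 [0.534  0.1197 0.1085] [ 3.14   -0.0029  1.2217] [ 0.5036  0.6234 -0.3639] [-0.0587 -0.0122 -0.0065] 0.014400738031302878
```

View pics/w11.png

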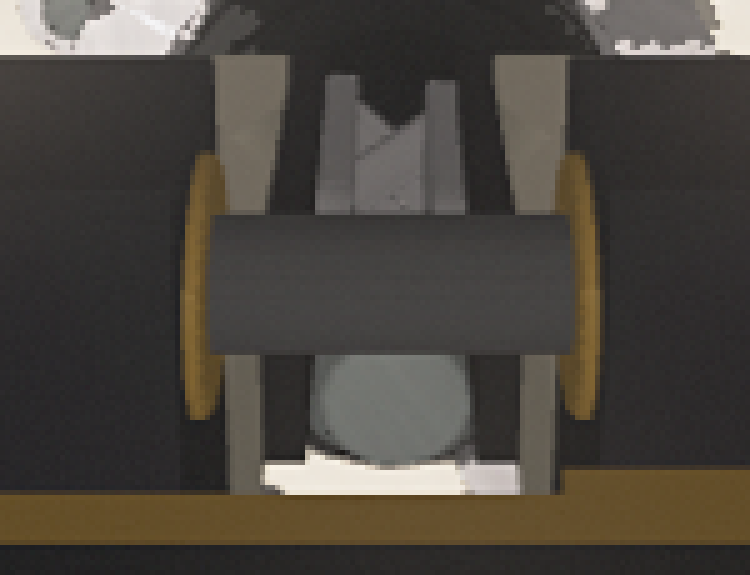

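View pics/s11.png

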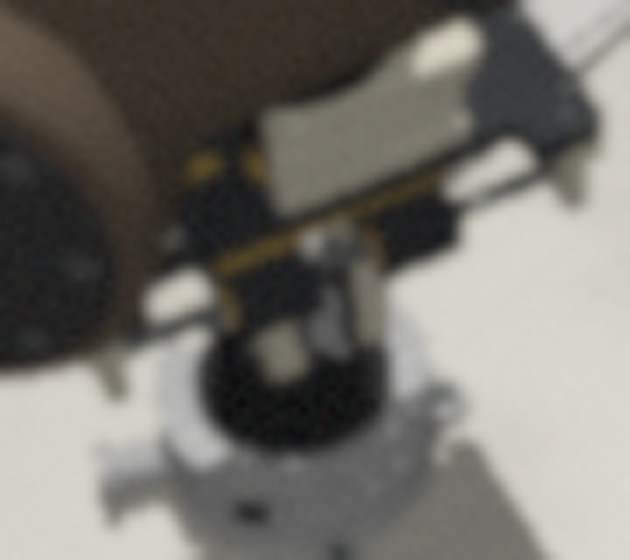

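```bash
python3 - <<'E'
from h import *
np.set_printoptions(precision=0,suppress=True)
s=arm.get_state()
R=Ro.from_euler('xyz',s["ee_rot"]).as_matrix()
p=camera_params("scene");print(-p["R"].T@p["t"]*100)
f=lambda X:(proj("scene",X)-[180,170])*7
for n,q in[("tipR",(.007,0,0)),("tipL",(-.007,0,0)),("fR up",(.007,0,-.04)),("ringc",(0,.0365,.007)),("boss",(0,.0625,.002)),("eyetopA",(.0065,.0025,-.026)),("eyetopB",(-.0065,.0025,-.026)),("lobe+",(.023,.0365,.003)),("lobe-",(-.023,.0365,.003)),("boss up?",(0,.03,-.06)),("boss dn?",(0,.03,.06))]: print(n,f(s["eef_pos"]+R@np.array(q)))
print("spindle tip",f([.5677,.1078,.109]),"cover top",f([.5677,.1078,.086]))
b=cv2.imread("pics/s9.png")
E
```

```text
[11. 47. 84.]
tipR [303. 346.]
tipL [338. 332.]
fR up [294. 278.]
ringc [280. 281.]
boss [250. 226.]
eyetopA [296. 297.]
eyetopB [329. 283.]
lobe+ [223. 298.]
lobe- [335. 252.]
boss up? [272. 177.]
boss dn? [298. 377.]
spindle tip [279. 272.] cover top [284. 309.]
```

```bash
python3 - <<'E'
from h import *
np.set_printoptions(precision=0,suppress=True)
s=arm.get_state()
R=Ro.from_euler('xyz',s["ee_rot"]).as_matrix()
f=lambda X:(proj("wrist",X,s)-[180,215])*5
for n,q in[("ringc",(0,.0365,.007)),("boss",(0,.0625,.002)),("inner near",(0,.019,.002)),("inner far",(0,.054,.002)),("in R",(.0175,.0365,.002)),("in L",(-.0175,.0365,.002))]: print(n,f(s["eef_pos"]+R@np.array(q)))
print("spindle tip",f([.5677,.1078,.109]),"cover top",f([.5677,.1078,.086]))
b=grab_frame("scene");cv2.imwrite("pics/s12.png",cv2.resize(b[185:240,195:260],None,fx=11,fy=11,interpolation=cv2.INTER_NEAREST))
E
```

```text
ringc [383. 371.]
boss [383. 572.]
inner near [383. 268.]
inner far [383. 516.]
in R [526. 395.]
in L [240. 395.]
spindle tip [384. 398.] cover top [384. 295.]
```

View pics/s12.png

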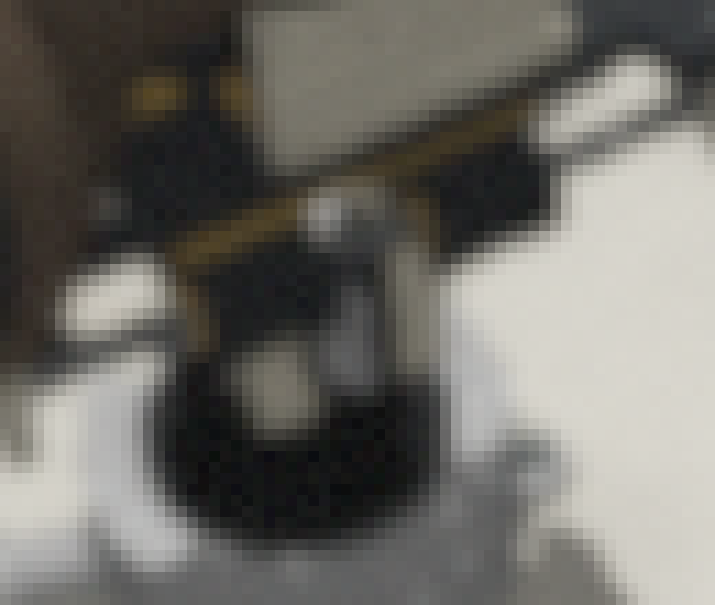

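```bash
python3 -m handwheel '[[[0.006,0.0003,0.0005,0.003,0],[0.006,0.0003,0.0005,0.006,0],[0.006,0.0003,0.0005,0.006,0]]]' 40; python3 -m handwheel '[[[0.006,0,0,0.003,0],[0.006,0,0,0.005,0],[0.006,0,0,0.005,0]]]' 40
```

```text
t: 13.22
eef_pos: [0.5346, 0.12, 0.1027]
ee_rot: [3.14, -0.003, 1.222]
force: [-0.2, 0.3, -1.6]
width: 0.0147
t: 13.47
eef_pos: [0.5343, 0.1198, 0.0971]
ee_rot: [3.14, -0.003, 1.222]
force: [0.4, 0.1, -1.0]
width: 0.0147
```

```bash
python3 -m handwheel '[[[0.006,0,0,0.002,0],[0.006,0,0,0.0035,0],[0.006,0,0,0.0035,0]]]' 40; python3 - <<'E'
from h import *
s=arm.get_state();im=grab_frame("wrist");print(s["t"],s["eef_pos"],s["ee_rot"],s["force"],s["moment"],s["width"])
cv2.imwrite("pics/w13.png",im[215:330,180:330].repeat(5,0).repeat(5,1))
b=grab_frame("scene");cv2.imwrite("pics/s13.png",cv2.resize(b[185:240,195:260],None,fx=11,fy=11,interpolation=cv2.INTER_NEAREST))
E
```

```text
t: 13.72
eef_pos: [0.5343, 0.1198, 0.0936]
ee_rot: [3.14, -0.003, 1.222]
force: [-0.2, -0.0, 2.3]
width: 0.0143
13.7167 [0.53433764 0.11983296 0.09360702] [ 3.14034196e+00 -2.62260543e-03  1.22177032e+00] [-0.16668757 -0.00294019  2.26990788] [-0.07757895  0.238733    0.02203637] 0.01432467126554506
```

View pics/w13.png

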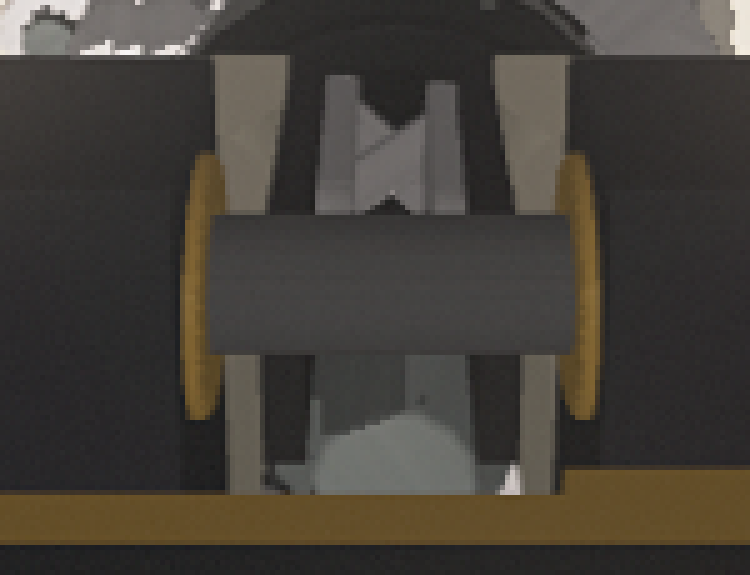

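View pics/s13.png

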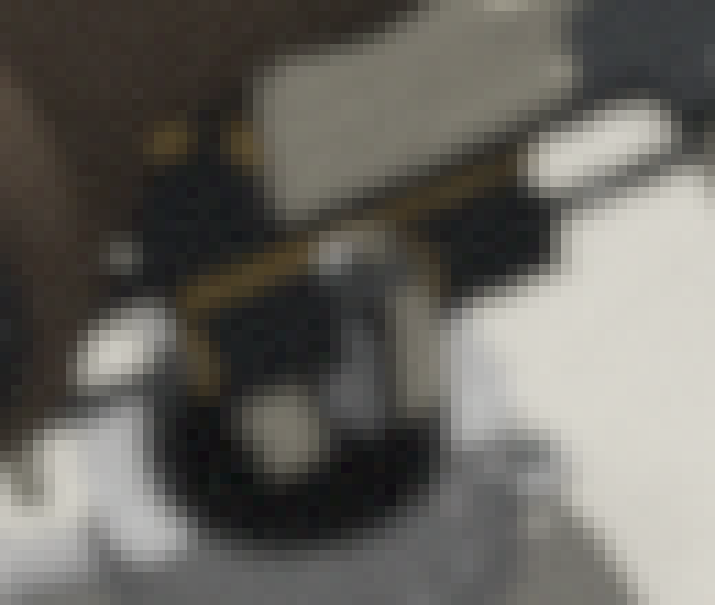

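```bash
python3 -m handwheel '[[[0.006,0,0,0.0007,0],[0.006,0,0,0.0007,0],[0.02,0,0,0.0007,0],[0.026,0,0,0.0007,0],[0.032,0,0,0.0007,0],[0.038,0,0,0.0007,0],[0.044,0,0,0.0007,0],[0.05,0,0,0.0005,0],[0.06,0,0,0,0],[0.07,0,0,0,0],[0.08,0,0,0,0],[0.08,0,0,0,0],[0.08,0,0,0,0]]]' 40; python3 - <<'E'
from h import *
s=arm.get_state();im=grab_frame("wrist");print(s["t"],s["eef_pos"],s["ee_rot"],s["force"],s["moment"],s["width"])
cv2.imwrite("pics/w14.png",im)
E
```

```text
t: 14.9
eef_pos: [0.534, 0.1197, 0.0935]
ee_rot: [3.141, -0.002, 1.222]
force: [0.2, 0.4, -0.5]
width: 0.0768
14.9 [0.53400805 0.11970263 0.09350674] [ 3.14080168e+00 -2.33100573e-03  1.22161343e+00] [ 0.21579139  0.44274598 -0.53888059] [-0.03514005 -0.01547221  0.0117181 ] 0.07681002786613456
```

View pics/w14.png

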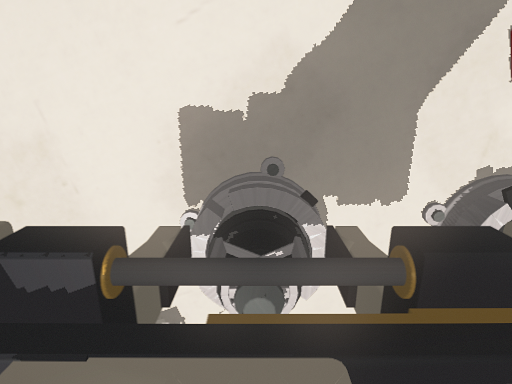

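```bash
python3 -m handwheel '[[[0.0876,0,0,0,0],[0.0876,0,0,0,0],[0.0876,0,0,-0.01,0],[0.0876,0,0,-0.03,0],[0.0876,0,0,-0.06,0],[0.0876,0,0,-0.09,0],[0.0876,0,0,-0.12,0],[0.0876,0,-0.005,-0.15,0],[0.0876,0,-0.015,-0.16,0],[0.0876,0,-0.02,-0.165,0],[0.0876,0,-0.02,-0.165,0]]]'; python3 - <<'E'
from h import *
s=arm.get_state();im=grab_frame("wrist");print(s["t"],s["eef_pos"],s["ee_rot"],s["force"],s["qd"])
cv2.imwrite("pics/w15.png",im)
b=grab_frame("scene");cv2.imwrite("pics/s15.png",cv2.resize(b[170:270,170:280],None,fx=6,fy=6,interpolation=cv2.INTER_CUBIC))
cv2.imwrite("pics/w15a.png",cv2.resize(im[130:260,190:330],None,fx=5,fy=5,interpolation=cv2.INTER_CUBIC))
E
```

```text
t: 15.87
eef_pos: [0.5145, 0.1266, 0.2601]
ee_rot: [3.139, -0.005, 1.222]
force: [-0.2, 0.3, 0.1]
width: 0.0876
15.8667 [0.51449336 0.12663665 0.2600541 ] [ 3.13939057 -0.00462217  1.22223928] [-0.16332193  0.29531797  0.09951338] [-0.01017736  0.04058108 -0.02393238 -0.00244359  0.02969072  0.01743432]
```

View pics/w15.png

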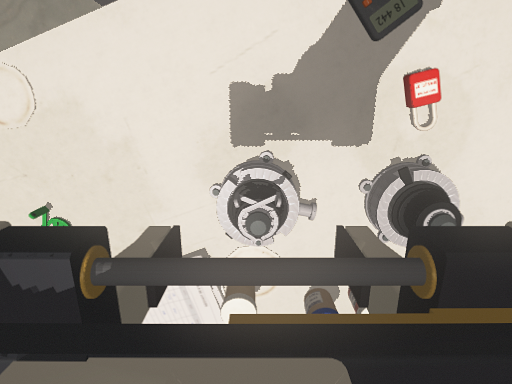

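View pics/w15a.png

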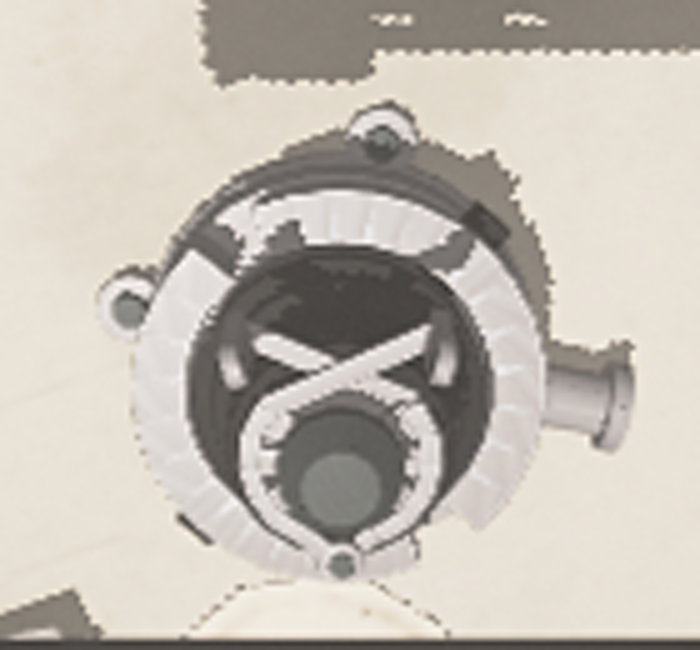

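View pics/s15.png

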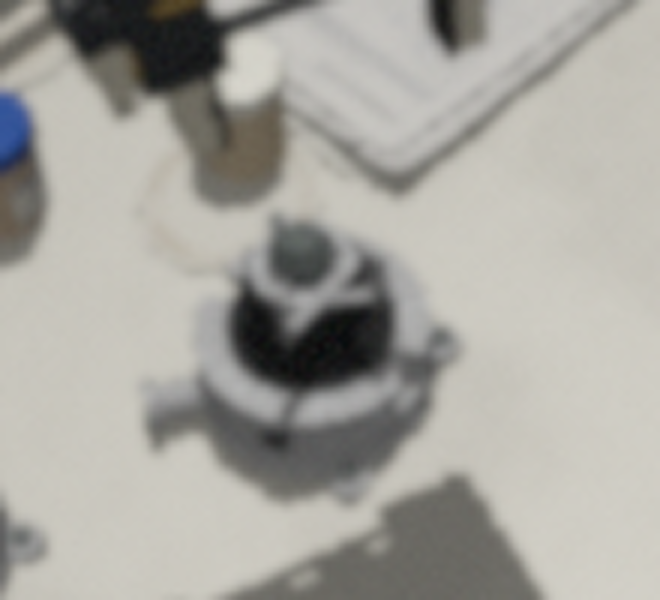

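```bash
python3 - <<'E'
from h import *
np.set_printoptions(precision=4,suppress=True)
s=arm.get_state()
c=lambda x,y:(x/5+190,y/5+130)
a,b=plane("wrist",c(234,380),.119,s),plane("wrist",c(443,378),.119,s);print("sep",np.linalg.norm(a-b))
o=plane("wrist",c(342,564),.092,s);m=(a+b)/2;print("mid-boss",np.linalg.norm((o-m)[:2]))
t=plane("wrist",c(340,490),.109,s);d=(m-o)[:2];d/=np.linalg.norm(d);print("center-tip",o[:2]+.026*d-t[:2], "tip",t)
e=[plane("wrist",c(x,465),.091,s) for x in(240,440)];print("ring outer",np.linalg.norm(e[0]-e[1]))
E
```

```text
sep 0.043234785771489606
mid-boss 0.05491434501646278
center-tip [-0.0001  0.0001] tip [0.5669 0.1087 0.109 ]
ring outer 0.04603631946955458
```

```bash
python3 - <<'E'
from h import *
b=grab_frame("top");cv2.imwrite("pics/t16.png",b)
d=cv2.absdiff(b,cv2.imread("pics/top0.png")).max(2)
for n,(u,v) in dict(pot=(233,154),padlock=(123,215),padlock2=(460,130),thermo=(357,241)).items(): print(n,d[v-12:v+12,u-12:u+12].mean())
arm.job_done()
E
```

```text
pot 11.38888888888889
padlock 90.77777777777777
padlock2 10.508680555555555
thermo 11.387152777777779
the job is handed in; nothing more can be done
```

View pics/t16.png

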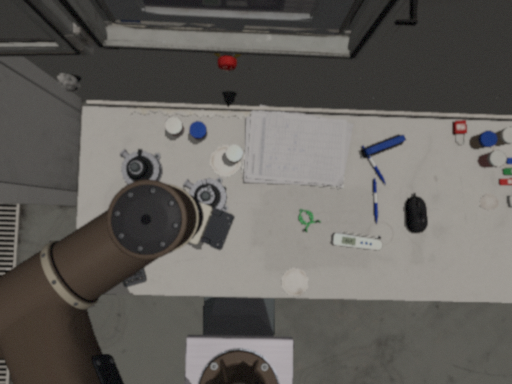

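I closed the right-hand strainer and fitted the steel snap ring over its spindle. The job was handed in at about 16 s, with the arm clear and the gripper open.

- **Cover:** I pushed it to its hard stop (10 mm of travel, about 22 N) and twisted it clockwise until it stopped. The lugs, measured in the wrist camera image, had turned 75.9° (1.33 rad) and lay under the rim. I did not measure the spring-back to 86 mm directly. The ring touched the cover at about that height, which agrees with it.
- **Ring:** I pinched it by the eyes and lowered it over the spindle without resistance until it touched the cover at 2.3 N, then released it. Afterwards the eye points were about 43 mm apart. I would expect about 44.5 mm if the ring is seated in the groove and about 31 mm if it is clamped on the full spindle. Its centre was within about 0.2 mm of the spindle axis.
- **Bystanders:** In the last top view the sample pot and thermometer are unchanged. The arm covered the left padlock in that picture, so the comparison there failed. It showed normally in the wrist view just before, and nothing went near it. A second padlock at the far right is also unchanged.

My position estimates for the spindle disagreed by 2–4 mm between cameras. I placed the ring using the spindle centre found when the gripper closed on the cover.

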